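Fit the dough blade in the food processor and hold it down

ROBOT

A 6-joint arm with a two-finger parallel gripper is mounted at the origin on the work surface. World frame = base frame: x ahead of the robot, y to its left, z up, the work surface at z = 0. Lengths are in m, angles in rad, forces in N, time in s.
With the tool pointing down it reaches from about 0.375 to 0.9 m from the base axis. Payload 3.1 kg.
Tool frame: the origin (TCP) lies at the very end of the fingers, on their centre line; the grasp point (between the pads) lies 19 mm behind it; z points along the fingers, y is the direction in which the jaws open and shut (so a half turn about z gives the same grasp; the last joint's range is limited). The gripper opens to 85 mm and grips with 20 to 120 N. Pads are 22 mm wide; open, the fingers measure 114 mm over their backs; the gripper's body (76 mm by 85 mm) begins 54 mm behind the grasp point. The pads swing forward as they close: fully open they stand 13 mm farther back than shut.
Start: joints at [-1.444, 0.527, 1.433, -0, 1.181, -0.178], TCP at [0.188, -0.596, 0.231] pointing down, gripper open.
Joint ranges: [-3.08, 3.08], [-0.75, 2.2], [0.22, 2.44], [-1.43, 4.57], [0, 2.65], [-2.85, 2.85]. Speed limits (rad/s): [2.79, 2.79, 3.14, 3.14, 3.14, 3.14].

INTERFACE

Orientations are given as a unit quaternion [x, y, z, w].
In Python, from station import manip gives the robot as it stands. The module is installed in compiled form; this text tells all that it offers.
- The arm moves only by the tool send_rows, never from a script. Its argument "commands" is a list of rows, each an object with "delta_pos": the shift along the world's x, y, z in cm, a list of three; "yaw": the turn about the world's z in rad. A call has 1 to 10 rows; each row shifts and turns the pose as measured when the row begins; what a row does not reach is not made up. A row lasts 1/8 s, in which the tool goes at most 62.5 mm and 10.7 degrees, less where a joint would pass 70% of its speed; a pose out of reach is approached as far as the arm can. A call is refused whole if a number of a shift passes 6.25 or a number of a turn 0.188, either way. A call with a gripper value outside its range is refused whole. "grip" is the closure, from -1 (fully open) to 1 (shut), set as the call begins (left out, the last holds). The fingers move at their own pace and stop on an object; "force" is the grip in N (left out, the last holds). Time passes only in rows, so rows that do not move let the fingers close. It gives the time, the measured TCP pose, the force and the opening at its end, in the units of the state.
- manip.sense(): the state, without advancing time (a new reading comes with each control period).
- manip.snapshot(name): name is "side" or "top" or "wrist"; returns the picture (420x560x3 uint8, blue, green, red); there is no depth.
- manip.get_calibration(name): a dict with "fx", "fy", "cx", "cy" (pixels), "dist_coeffs" ([k1, k2, p1, p2, k3] as OpenCV has them; the pictures are not rectified), "world_to_cam" (4x4, takes a point from world to camera coordinates); the wrist camera has in their place "mount" (4x4, takes a point from camera to tool coordinates, whose origin is the TCP and whose axes are the flange's). Camera axes: x right, y down, z forward; pixel columns grow to the right and rows downward; lengths in m; the calibration is good to about 2 mm. A picture is of the moment at which its call begins: read the wrist's pose just before it. get_calibration takes no time and is no camera call.
- manip.sign_off(): hands the job in, once; it reports no verdict.
The state is a dict: "t": time; "q": joint angles; "qd": joint speeds; "tau": joint torques, N m; "tcp_pos": TCP position; "tool_rot": TCP orientation; "force": force on the tool from outside, world axes, zero at the start; "ft_torque": the same for the moment, N m; "finger_gap": opening from 0.0 (shut) to 1.0 (fully open).
Only numpy, scipy, OpenCV 4.12 (cv2) and the standard library are available. Lean on these libraries where they do the work, as an engineer would, in place of code of your own. Each camera call takes 0.05 s, during which the arm holds its last target. There are 200 camera calls.

TASK

Fit the dough blade (the one with two blunt plastic paddles, not the chopping blade with the steel knives) in the food processor: lower it over the column in the bowl, turn it as needed, feeling for the place where its splines mesh with the drive shaft, and press it fully home without ramming it. Finish still gripping the blade by its hub and still pressing it firmly down, because I am about to tip the flour in around it and it must not ride up; do not let go. Leave the other things on the board where they are.

Things in the scene. Friction and masses are not known exactly. Their poses are not given: they have to be found in the camera images.
- dough_blade: White plastic dough blade, loose, 0.11 to 0.2 kg, standing upright on the board: a hollow hub 100 mm tall with two blunt curved white paddles at its foot, 20 mm high, 7 mm thick, reaching 72 mm from the axis. Origin: centre of the hub's underside, z up the hub, the paddles start along +x and -x. The lower 50 mm of the hub is a round bell 48 mm across with an open bore 37 mm wide.
- hub_grip (a point): Where to pinch the dough blade: on its axis, 85 mm above its underside, 15 mm below its top; axes as the blade's. The top 50 mm of the hub is a flat-sided grip, 38 mm thick along x (the two flats face +x and -x) and 42 mm wide along y.
- hub_keys (a point): On the dough blade's axis, 56 mm above its underside: lower end of the four inward keys inside the hub, 6 mm wide, 90 degrees apart, on the hub's x and y axes. They reach up to the socket's ceiling, 74 mm above the underside.
- processor: Food processor, fixed: grey and white motor base 225 x 235 mm, 85 mm high, with a clear bowl on it, 176 mm across the rim, which is 195 mm above the table; inside 154 mm across at its floor, 90 mm above the table. Bowl handle towards +y, control knob on the -x face. Origin: on the bowl's axis, at table level; z up.
- shaft_top (a point): Centre of the upper end of the steel drive shaft, on the bowl's axis, 168 mm above the table. Axes as the processor's: how the shaft itself is turned is not known. It has four ribs 7 mm wide, 90 degrees apart, 30 mm across, in its top 20 mm. It turns only stiffly (0.4 N m), not by light rubbing. Fully home, the blade's ceiling sits on it: blade underside 74 mm below this point.
- column_top (a point): On the bowl's axis, 139 mm above the table: top of the bowl's fixed white column, 34 mm across with a tapered top, round the foot of the shaft; it guides the hub's bore. Above it a blade whose keys rest on the shaft's ribs stops about 58 mm below the shaft's end; turned, its keys drop between the ribs (about 13 degrees of play either way) and it goes 16 mm further.
- chopping_blade: Chopping blade, loose, 0.17 kg, to be left alone: the same white hub, 100 mm tall, but with two curved steel knives 3 mm thick, one near the foot and one 34 mm up, reaching about 75 mm from the axis. Origin: centre of its underside; z up.
- bowl_lid: The processor's clear round lid, loose, lying on the board, 184 mm across, 18 mm thick with a 70 mm tall square feed chute. Origin: centre of its underside.
- rolling_pin: Wooden rolling pin lying at the back, 54 mm thick, 420 mm long along its x. Origin: under its middle.
- cutter_glass: Small drinking glass used for cutting rounds, upright, 52 mm wide, 70 mm tall. Origin: centre of its underside.
- scraper: Dough scraper lying flat at the right, steel sheet with a dark wooden handle, 102 x 150 mm, 18 mm high. Origin: on the table under it, between handle and sheet.
There are look-alikes about, which are no part of the job. Leave any black or blue look-alike of the dough_blade alone.

How it is judged:
At the end, for the whole second after the job is handed in: The dough blade is upright, at rest and fully home on the drive shaft (underside at least 71 mm below the shaft's end, within 4 mm of its axis, 0.06 rad), the fingers still grip its hub (over 3 N) and press it on the processor with over 4 N through the last second (z of dough_blade in the frame of shaft_top below -0.071 m and horizontal distance between dough_blade and shaft_top below 0.004 m and angle between dough_blade's own z axis and vertical below 0.06 rad and contact force between dough_blade and processor above 4 N and contact force between the fingers and dough_blade above 3 N and z of the grasp point in the frame of dough_blade below 0.1 m and horizontal distance between the grasp point and dough_blade below 0.02 m and linear speed of dough_blade below 0.01 m/s and angular speed of dough_blade below 0.1 rad/s); the arm keeps its last pose, push and grip.
It fails at once if the blade is rammed on the processor with more than 80 N (contact force between dough_blade and processor above 80 N).
It fails at once if the chopping blade is moved (distance of chopping_blade from where it was at the start of the episode above 0.03 m).
It fails at once if another thing on the board is moved (distance of any of bowl_lid, rolling_pin, scraper from where it was at the start of the episode above 0.04 m or distance of cutter_glass from where it was at the start of the episode above 0.03 m).
It also fails if it takes over 64 s, if anything falls off the work surface, if the arm or the gripper's body presses on something with over 40 N, if the wrist force passes 120 N, or if a joint passes its speed limit or range.

## Working session

There is one attempt and no reset: what is moved stays moved. The work goes in short steps, Python scripts to look and compute and a tool call to move; the robot and the scene stay as the last step left them, time stands still between calls to the robot, and variables do not carry over. Pictures are saved under pics/ and viewed, about 8 in all and at most 12, crops included, and the job is handed in when it is done.

Besides the shell and the picture viewer there is one more tool, called after "Call:" as name(argument=value, ...), one argument or row to a line, values as JSON. send_rows: Moves the arm, as the interface text tells. Its arguments: {"type":"object","properties":{"commands":{"type":"array","items":{"type":"object","properties":{"delta_pos":{"type":"array","items":{"type":"number"}},"yaw":{"type":"number"}}}},"grip":{"type":"number"},"force":{"type":"number"}},"required":["commands"]}

```bash
mkdir -p pics; cat > h.py <<'E'
import numpy as np, cv2
from station import manip
from scipy.spatial.transform import Rotation as R
def T_wc(name, s=None):
    c=manip.get_calibration(name)
    if name!='wrist': return c, np.array(c['world_to_cam'])
    s=s or manip.sense(); T=np.eye(4); T[:3,:3]=R.from_quat(s['tool_rot']).as_matrix(); T[:3,3]=s['tcp_pos']
    return c, np.linalg.inv(T@np.array(c['mount']))
def K(c): return np.array([[c['fx'],0,c['cx']],[0,c['fy'],c['cy']],[0,0,1.]])
def pix(name,uv,z,s=None):
    c,W=T_wc(name,s); uv=np.array(uv,float).reshape(-1,1,2)
    n=cv2.undistortPoints(uv,K(c),np.array(c['dist_coeffs'])).reshape(-1,2)
    C=np.linalg.inv(W); o=C[:3,3]; d=np.c_[n,np.ones(len(n))]@C[:3,:3].T
    return o+d*((np.broadcast_to(z,len(n))-o[2])/d[:,2])[:,None]
def proj(name,P,s=None):
    c,W=T_wc(name,s); P=np.array(P,float).reshape(-1,3)
    return cv2.projectPoints(P,cv2.Rodrigues(W[:3,:3])[0],W[:3,3],K(c),np.array(c['dist_coeffs']))[0].reshape(-1,2)
E
python3 - <<'E'
from h import *
s=manip.sense(); print(s)
for n in('top','side'):
    cv2.imwrite(f'pics/{n}0.png',manip.snapshot(n)); print(n,np.linalg.inv(T_wc(n)[1])[:3,3])
print(manip.get_calibration('wrist')['mount'])
E
```

```text
{'t': 0.0, 'q': array([-1.44449920e+00,  5.28478232e-01,  1.43389767e+00, -4.69128809e-06,
        1.18137578e+00, -1.78527749e-01]), 'qd': array([-0.00024712, -0.00106932, -0.00204376, -0.00320431,  0.00065464,
        0.0002956 ]), 'tau': array([ 3.70044190e-04, -4.42353702e+01, -1.78026420e+01, -1.48104300e-04,
        8.40042980e-03, -2.75034566e-06]), 'tcp_pos': array([ 0.18749861, -0.59547093,  0.23032767]), 'tool_rot': array([ 9.88406979e-01,  1.51823839e-01,  2.60202156e-05, -1.07919865e-03]), 'force': array([ 0.31048978,  0.5285766 , -0.1641862 ]), 'ft_torque': array([0.02889319, 0.07246055, 0.01011804]), 'finger_gap': 1.0018916701059162}
top [ 0.25249014 -0.14206765  1.40553051]
side [-0.03410666 -1.01983461  0.75582345]
[[ 6.54540718e-04 -9.60531584e-01 -2.78170179e-01  7.12635025e-02]
 [ 9.99999781e-01  6.02844007e-04  2.71380154e-04 -2.21978216e-04]
 [-9.29759832e-05 -2.78170296e-01  9.60531768e-01 -1.42320988e-01]
 [ 0.00000000e+00  0.00000000e+00  0.00000000e+00  1.00000000e+00]]
```

View pics/top0.png

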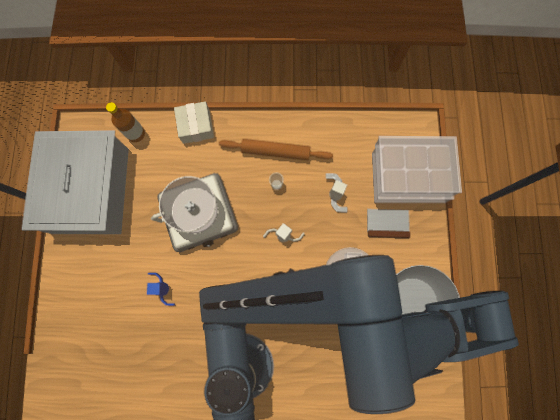

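View pics/side0.png

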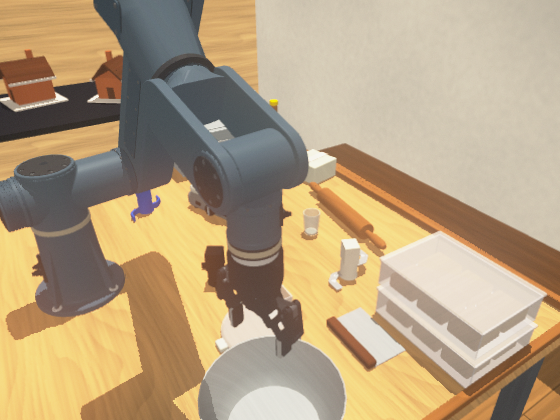

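Top view candidates: a white-hub blade at (340,187), another at (285,232), a blue one at (157,289), and something black at (282,272) partly under the arm. I'll check them in one close crop.

```bash
python3 - <<'E'
from h import *
im=cv2.imread('pics/top0.png')
a=cv2.resize(im[160:290,250:380],(600,600),interpolation=cv2.INTER_CUBIC)[:,:400*3//2]
b=cv2.resize(im[165:265,150:250],(600,600),interpolation=cv2.INTER_CUBIC)
o=np.hstack([cv2.resize(a,(400,400)),cv2.resize(b,(400,400))]);cv2.imwrite('pics/crop.png',o)
print(pix('top',[[340,187],[285,232]],.1), pix('top',[[191,208]],.168))
E
```

```text
[[ 0.59471294 -0.3341895   0.1       ]
 [ 0.44103473 -0.14802686  0.1       ]] [[0.50774574 0.15159335 0.168     ]]
```

View pics/crop.png

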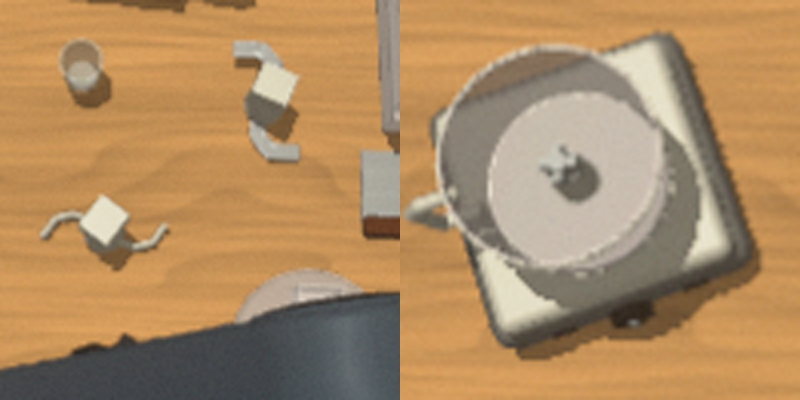

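The white hub with thin (7 mm) curved white paddles at (284,231) is the dough blade. (340,187) has broad steel-grey knives, so it is the chopper. I'll move above the dough blade for a wrist look that confirms this.

Call:
send_rows(
  commands=[
    {"delta_pos": [0,0,6]},
    {"delta_pos": [1,3,4]},
    {"delta_pos": [2.7,5,0]},
    {"delta_pos": [2.7,5,0]},
    {"delta_pos": [2.7,5,0]},
    {"delta_pos": [2.7,5,0]},
    {"delta_pos": [2.7,5,0]},
    {"delta_pos": [2.7,5,0]},
    {"delta_pos": [2.7,5,0]},
  ],
  grip=-1,
)

```text
validation failed for argument at $.co...
```

```bash
python3 - <<'E'
from h import *
s=manip.sense(); print(s['t'],s['tcp_pos'],R.from_quat(s['tool_rot']).as_matrix().round(3),s['q'].round(2))
cv2.imwrite('pics/w1.png',manip.snapshot('wrist'))
print(proj('wrist',[[.441,-.148,.1],[.441,-.148,0]],s))
E
```

```text
0.1 [ 0.18749362 -0.59553617  0.23040033] [[ 0.954  0.3   -0.   ]
 [ 0.3   -0.954  0.002]
 [ 0.    -0.002 -1.   ]] [-1.44  0.53  1.43 -0.    1.18 -0.18]
[[ -18.89951414 -109.30526687]
 [ -60.67751255 -180.71724102]]
```

View pics/w1.png

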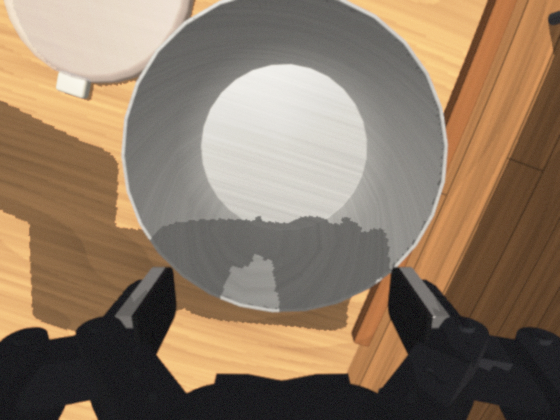

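The call was refused, probably because "yaw" is required, so this wrist picture only shows the mixing bowl under the tool (centre about (285,150)). I'll resend with yaw.

Call:
send_rows(
  commands=[
    {"delta_pos": [0,0,6],"yaw": 0},
    {"delta_pos": [1,3,4],"yaw": 0},
    {"delta_pos": [2.7,5,0],"yaw": 0},
    {"delta_pos": [2.7,5,0],"yaw": 0},
    {"delta_pos": [2.7,5,0],"yaw": 0},
    {"delta_pos": [2.7,5,0],"yaw": 0},
    {"delta_pos": [2.7,5,0],"yaw": 0},
    {"delta_pos": [2.7,5,0],"yaw": 0},
    {"delta_pos": [2.7,5,0],"yaw": 0},
  ],
  grip=-1,
)

```text
t: 1.27
tcp_pos: [0.3883, -0.2065, 0.3302]
tool_rot: [0.989, 0.147, 0.001, -0.002]
force: [0.2, -0.2, -0.7]
finger_gap: 0.999
```

```bash
python3 - <<'E'
from h import *
s=manip.sense(); print(s['t'],s['tcp_pos'],s['q'].round(2))
cv2.imwrite('pics/w2.png',manip.snapshot('wrist'))
print(proj('wrist',[[.441,-.148,.1],[.441,-.148,0]],s))
E
```

```text
1.275 [ 0.38834084 -0.20647333  0.33019437] [-0.75  0.15  1.73  0.    1.26  0.53]
[[241.69778364 107.41066996]
 [250.38138294 106.63588957]]
```

View pics/w2.png

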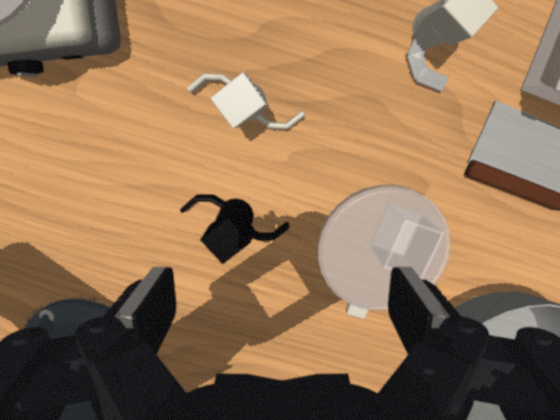

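The wrist view confirms it: white hub top at (240,100) with thin white paddles is the dough blade. The black look-alike is at (228,238), and the chopper with grey knives is at (455,25). Next I'll measure its pose.

```bash
python3 - <<'E'
from h import *
class S(dict):pass
import json
s={'tcp_pos':np.array([0.38834084,-0.20647333,0.33019437]),'tool_rot':np.array([0.989,0.147,0.001,-0.002])}
P=pix('wrist',[[212,99],[243,73],[268,100],[239,127]],.1,s)[:,:2]
print(P,P.mean(0)); 
for i in range(4):
    d=P[(i+1)%4]-P[i]; print(np.linalg.norm(d),np.degrees(np.arctan2(d[1],d[0])))
im=cv2.imread('pics/w2.png'); print(manip.sense()['tool_rot'])
E
```

```text
[[ 0.44025478 -0.11757898]
 [ 0.47267883 -0.14043487]
 [ 0.4552275  -0.1709225 ]
 [ 0.42160098 -0.15044985]] [ 0.44744052 -0.14484655]
0.039670024282327514 -35.18021755395118
0.03512895960230382 -119.78711735352222
0.03936841392887968 148.66593385171532
0.037794950769946524 60.42565002247457
[ 0.98870014  0.14979653  0.00268637 -0.00508169]
```

Hub top centre is about (0.447,-0.145), with flats facing 58.5° (sides 36.5 and 39.5 mm, against the given 38 and 42). Before grasping, I'll look straight down on the shaft, turning the wrist to the grasp yaw on the way.

Call:
send_rows(
  commands=[
    {"delta_pos": [1.5,4.5,1],"yaw": -0.17},
    {"delta_pos": [1.5,4.5,1],"yaw": -0.17},
    {"delta_pos": [1.5,4.5,1],"yaw": -0.17},
    {"delta_pos": [1.5,4.5,0],"yaw": -0.17},
    {"delta_pos": [1.5,4.5,0],"yaw": -0.17},
    {"delta_pos": [1.5,4.5,0],"yaw": 0},
    {"delta_pos": [1.5,4.5,0],"yaw": 0},
    {"delta_pos": [1.5,4.5,0],"yaw": 0},
    {"delta_pos": [0,0,0],"yaw": 0},
  ],
)

```text
t: 2.45
tcp_pos: [0.5094, 0.162, 0.3583]
tool_rot: [0.964, -0.264, 0.004, -0.003]
force: [0.6, -0.7, -0.4]
finger_gap: 0.999
```

```bash
python3 - <<'E'
from h import *
s=manip.sense(); print(s['t'],s['tcp_pos'],s['tool_rot'],s['q'].round(2))
im=manip.snapshot('wrist');cv2.imwrite('pics/w3.png',im); np.save('s3.npy',np.r_[s['tcp_pos'],s['tool_rot']])
p=proj('wrist',[[.508,.152,.168]],s)[0]; print(p)
u,v=p.astype(int); u0=max(u-50,0);v0=max(v-50,0); c=cv2.resize(im[v0:v0+100,u0:u0+100],(400,400),interpolation=cv2.INTER_CUBIC)
a=np.zeros((420,800,3),np.uint8); a[:300,:400]=cv2.resize(im,(400,300)); a[:c.shape[0],400:400+c.shape[1]]=c; cv2.imwrite('pics/w3c.png',a);print(u0,v0)
E
```

```text
2.45 [0.50939021 0.16197013 0.35833673] [ 0.964451   -0.26420579  0.00429889 -0.00332844] [0.1  0.27 1.49 0.   1.37 2.2 ]
[294.11479539 178.54020973]
244 128
```

View pics/w3c.png

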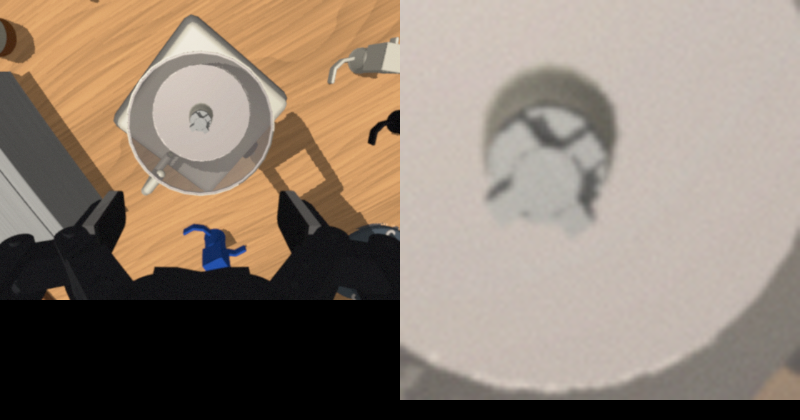

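The left panel shows the bowl under the camera, with the shaft at full-frame pixel (281,172). I'll enlarge it to read the rib angle.

```bash
python3 - <<'E'
from h import *
im=cv2.imread('pics/w3.png'); c=cv2.resize(im[150:190,260:300],(600,600),interpolation=cv2.INTER_CUBIC)
c=cv2.convertScaleAbs(c,alpha=1.6,beta=-100); cv2.imwrite('pics/w3d.png',c)
E
```

```text
(no output)
```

View pics/w3d.png

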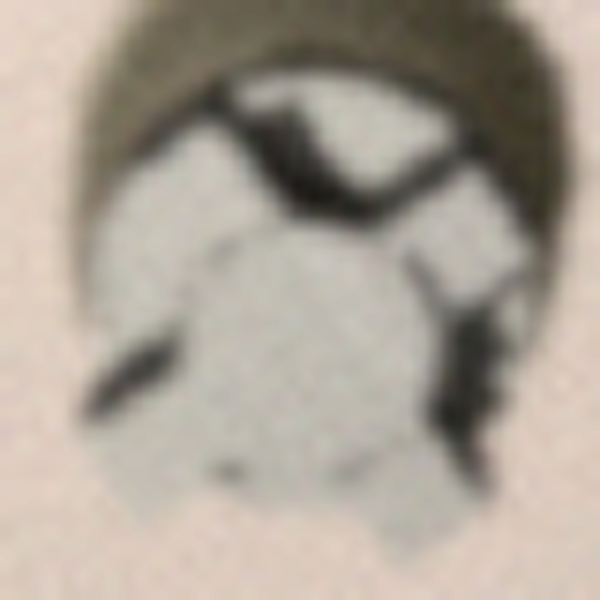

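```bash
python3 - <<'E'
from h import *
a=np.load('s3.npy'); s={'tcp_pos':a[:3],'tool_rot':a[3:]}
f=lambda p:[p[0]/15+259.5,p[1]/15+149.5]
c,ur,ll,lr=pix('wrist',[f(p) for p in [(308,350),(495,200),(115,465),(440,522)]],.168,s)[:,:2]
print(c, np.linalg.norm(ur-ll), np.linalg.norm(lr-c))
ang=lambda d:np.degrees(np.arctan2(d[1],d[0]))
print(ang(ur-ll),ang(lr-c),ang(ur-c),ang(ll-c))
# bowl rim
im=cv2.imread('pics/w3.png')
y=R.from_quat(s['tool_rot']).as_matrix()[:,1]; print('jaw',ang(y))
t=pix('top',[[191,208]],.168)[0];print('top est px for c',proj('top',[[c[0],c[1],.168]]))
E
```

```text
[0.51925534 0.16053041] 0.02871071364446368 0.013573227749694064
-85.34658890654906 -173.45900379607846 -81.45963901714583 90.55174899025677
jaw -120.63836937415721
top est px for c [[188.39291637 204.466024  ]]
```

Shaft top is at about (0.519,0.1605), with ribs at about 5.5° mod 90 (span 28.7 mm, against 30), so the keys should sit near 50.5°. Now back over the dough blade.

Call:
send_rows(
  commands=[
    {"delta_pos": [-1.0,-5.1,0],"yaw": 0},
    {"delta_pos": [-1.0,-5.1,0],"yaw": 0},
    {"delta_pos": [-1.0,-5.1,-1],"yaw": 0},
    {"delta_pos": [-1.0,-5.1,-1],"yaw": 0},
    {"delta_pos": [-1.0,-5.1,-2],"yaw": 0},
    {"delta_pos": [-1.0,-5.1,-3],"yaw": 0.02},
    {"delta_pos": [-0.2,-0.1,-4],"yaw": 0},
    {"delta_pos": [0,0,-3],"yaw": 0},
    {"delta_pos": [0,0,0],"yaw": 0},
  ],
)

```text
t: 3.62
tcp_pos: [0.4363, -0.1661, 0.2157]
tool_rot: [0.965, -0.261, 0.005, 0.0]
force: [-0.4, 0.2, 0.7]
finger_gap: 0.999
```

```bash
python3 - <<'E'
from h import *
s=manip.sense(); print(s['t'],s['tcp_pos'],s['tool_rot'],s['q'].round(2))
im=manip.snapshot('wrist');cv2.imwrite('pics/w4.png',im); np.save('s4.npy',np.r_[s['tcp_pos'],s['tool_rot']])
print(proj('wrist',[[.447,-.145,.1]],s))
E
```

```text
3.625 [ 0.43626789 -0.16608185  0.21571556] [ 9.65326473e-01 -2.60994397e-01  5.16610616e-03  1.90485873e-04] [-0.61  0.34  1.84  0.    0.95  1.49]
[[250.74978563 205.82418069]]
```

View pics/w4.png

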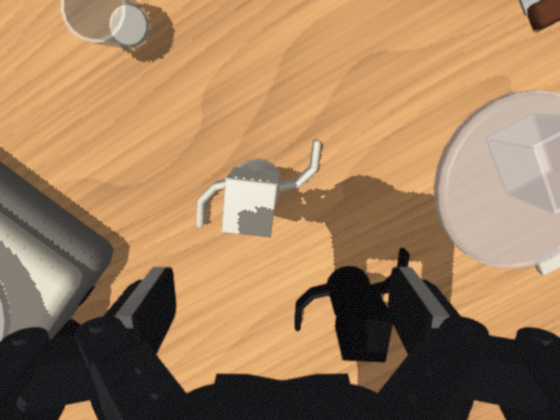

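Hub top corners are at (226,177), (277,183), (271,236) and (222,232). The black decoy's hub is at (362,330), well clear of the jaws.

```bash
python3 - <<'E'
from h import *
a=np.load('s4.npy'); s={'tcp_pos':a[:3],'tool_rot':a[3:]}
P=pix('wrist',[[226,177],[277,183],[271,236],[222,232],[362,330]],.1,s)[:,:2]
print(P[4]);P=P[:4];print(P.mean(0),P.mean(0)-a[:2])
for i in range(4):
    d=P[(i+1)%4]-P[i]; print(np.linalg.norm(d),np.degrees(np.arctan2(d[1],d[0])))
M=R.from_quat(a[3:]).as_matrix();print('jaw',np.degrees(np.arctan2(M[1,1],M[0,1])),M[:,2])
E
```

```text
[ 0.31080378 -0.16850482]
[ 0.44653716 -0.14315323] [0.01026927 0.02292861]
0.03706247832088638 -127.07807626061242
0.04095932703901913 143.24260492101746
0.03700897576562324 54.94269708783941
0.04226479600197297 -36.66356731403798
jaw -120.25789053273932 [ 0.00987453 -0.00306441 -0.99994655]
```

Centre is (0.4465,-0.143), with sides 37 and 41.6 mm and flats at 53.6°. I'll align and descend.

Call:
send_rows(
  commands=[
    {"delta_pos": [1.0,2.3,0],"yaw": -0.107},
    {"delta_pos": [0,0,-3],"yaw": 0},
    {"delta_pos": [0,0,-4],"yaw": 0},
    {"delta_pos": [0,0,-3],"yaw": 0},
    {"delta_pos": [0,0,-2],"yaw": 0},
    {"delta_pos": [0,0,0],"yaw": 0},
  ],
)

```text
t: 4.42
tcp_pos: [0.4548, -0.1484, 0.1049]
tool_rot: [0.949, -0.313, 0.019, 0.004]
force: [-0.2, -0.5, -0.0]
finger_gap: 0.999
```

Call:
send_rows(
  commands=[
    {"delta_pos": [-0.8,0.5,0],"yaw": 0},
    {"delta_pos": [0,0,0],"yaw": 0},
  ],
)

```text
t: 4.68
tcp_pos: [0.4478, -0.1439, 0.1075]
tool_rot: [0.95, -0.313, 0.021, 0.005]
force: [0.2, 0.6, 0.6]
finger_gap: 1.002
```

```bash
cat >> h.py <<'E'
def st():
    s=manip.sense(); M=R.from_quat(s['tool_rot']).as_matrix()
    print('t',round(s['t'],2),'tcp',s['tcp_pos'].round(4),'jaw',np.degrees(np.arctan2(M[1,1],M[0,1])).round(2),'z',M[:,2].round(4),'F',s['force'].round(1),'M',s['ft_torque'].round(2),'gap',round(s['finger_gap'],3),'q',s['q'].round(3))
E
python3 -c "from h import *;st()"
```

```text
t 4.67 tcp [ 0.4478 -0.1439  0.1075] jaw -126.48 z [ 0.0367 -0.0225 -0.9991] F [0.2 0.6 0.6] M [-0.02  0.02  0.02] gap 1.002 q [-0.549  0.524  1.957 -0.     0.617  1.658]
```

The tool has picked up 2.5° of pitch from the fast descent, because the joints lag differently. I'll test whether a fast rise undoes it.

Call:
send_rows(
  commands=[
    {"delta_pos": [0,0,5],"yaw": 0},
    {"delta_pos": [0,0,5],"yaw": 0},
    {"delta_pos": [0,0,0],"yaw": 0},
  ],
)

```text
t: 5.05
tcp_pos: [0.4484, -0.1443, 0.2122]
tool_rot: [0.95, -0.313, 0.023, 0.005]
force: [0.4, -0.3, -0.2]
finger_gap: 1.005
```

```bash
python3 -c "from h import *;st()"
```

```text
t 5.05 tcp [ 0.4484 -0.1443  0.2122] jaw -126.47 z [ 0.0398 -0.0244 -0.9989] F [ 0.4 -0.3 -0.2] M [ 0.01  0.01 -0.01] gap 1.005 q [-0.549  0.333  1.861 -0.     0.901  1.658]
```

Call:
send_rows(
  commands=[
    {"delta_pos": [0,0,-1.5],"yaw": 0},
    {"delta_pos": [0,0,-1.5],"yaw": 0},
    {"delta_pos": [0,0,-1.5],"yaw": 0},
    {"delta_pos": [0,0,-1.5],"yaw": 0},
    {"delta_pos": [0,0,0],"yaw": 0},
  ],
)

```text
t: 5.68
tcp_pos: [0.4469, -0.1434, 0.1513]
tool_rot: [0.95, -0.313, 0.024, 0.006]
force: [0.3, -0.1, -0.9]
finger_gap: 1.0
```

```bash
python3 -c "from h import *;st()"
```

```text
t 5.67 tcp [ 0.4469 -0.1434  0.1513] jaw -126.45 z [ 0.0417 -0.0257 -0.9988] F [ 0.3 -0.1 -0.9] M [ 0.02  0.02 -0.02] gap 1.0 q [-0.549  0.436  1.929 -0.     0.727  1.658]
```

Call:
send_rows(
  commands=[
    {"delta_pos": [0,0,4],"yaw": 0.107},
  ],
)

```text
t: 5.8
tcp_pos: [0.4449, -0.1422, 0.1895]
tool_rot: [0.965, -0.26, 0.02, 0.003]
force: [0.3, -0.3, 0.4]
finger_gap: 1.002
```

Call:
send_rows(
  commands=[
    {"delta_pos": [0,0,4],"yaw": -0.107},
  ],
)

```text
t: 5.92
tcp_pos: [0.4444, -0.1421, 0.2303]
tool_rot: [0.95, -0.313, 0.019, 0.004]
force: [0.7, -0.8, -0.4]
finger_gap: 1.004
```

Call:
send_rows(
  commands=[
    {"delta_pos": [0,0,0],"yaw": 0},
  ],
)

```text
t: 6.05
tcp_pos: [0.4461, -0.143, 0.2334]
tool_rot: [0.95, -0.312, 0.023, 0.005]
force: [0.2, 0.7, -0.8]
finger_gap: 1.001
```

Call:
send_rows(
  commands=[
    {"delta_pos": [4,-2.4,0],"yaw": 0},
  ],
)

```text
t: 6.18
tcp_pos: [0.4831, -0.1647, 0.233]
tool_rot: [0.95, -0.312, 0.021, 0.004]
force: [1.0, -0.5, -0.9]
finger_gap: 0.992
```

Call:
send_rows(
  commands=[
    {"delta_pos": [0,0,0],"yaw": 0},
  ],
)

```text
t: 6.3
tcp_pos: [0.4858, -0.1667, 0.2332]
tool_rot: [0.95, -0.312, 0.023, 0.005]
force: [-0.9, 0.6, 0.5]
finger_gap: 1.001
```

Call:
send_rows(
  commands=[
    {"delta_pos": [-4,2.4,0],"yaw": 0},
  ],
)

```text
t: 6.42
tcp_pos: [0.447, -0.1439, 0.2325]
tool_rot: [0.95, -0.312, 0.023, 0.005]
force: [-1.1, 0.8, 0.3]
finger_gap: 1.002
```

Call:
send_rows(
  commands=[
    {"delta_pos": [0,0,0],"yaw": 0},
  ],
)

```text
t: 6.55
tcp_pos: [0.4423, -0.1407, 0.2308]
tool_rot: [0.95, -0.311, 0.019, 0.004]
force: [0.9, -0.1, 0.3]
finger_gap: 0.998
```

Tilt accumulates over long fast vertical runs and hardly at all in slow ones. I'll rise fast over several rows to cancel it, then descend slowly.

Call:
send_rows(
  commands=[
    {"delta_pos": [0,0,5],"yaw": 0},
    {"delta_pos": [0,0,5],"yaw": 0},
    {"delta_pos": [0,0,5],"yaw": 0},
    {"delta_pos": [0,0,5],"yaw": 0},
  ],
)

```text
t: 7.05
tcp_pos: [0.4374, -0.1379, 0.4295]
tool_rot: [0.951, -0.31, 0.011, 0.002]
force: [1.4, -0.7, 0.4]
finger_gap: 1.001
```

Call:
send_rows(
  commands=[
    {"delta_pos": [0,0,0],"yaw": 0},
  ],
)

```text
t: 7.18
tcp_pos: [0.4391, -0.1388, 0.4333]
tool_rot: [0.951, -0.31, 0.016, 0.003]
force: [-0.2, 0.3, 0.1]
finger_gap: 1.0
```

```bash
python3 -c "from h import *;st()"
```

```text
t 7.17 tcp [ 0.4391 -0.1388  0.4333] jaw -126.12 z [ 0.0275 -0.0158 -0.9995] F [-0.2  0.3  0.1] M [0.05 0.04 0.  ] gap 1.0 q [-5.500e-01  8.600e-02  1.526e+00  1.000e-03  1.498e+00  1.651e+00]
```

Call:
send_rows(
  commands=[
    {"delta_pos": [1.7,-1,-1],"yaw": 0},
    {"delta_pos": [1.7,-1,-1],"yaw": 0},
    {"delta_pos": [1.7,-1,-1],"yaw": 0},
    {"delta_pos": [0,0,0],"yaw": 0},
    {"delta_pos": [-5,3,0],"yaw": 0},
    {"delta_pos": [0,0,0],"yaw": 0},
  ],
)

```text
t: 7.92
tcp_pos: [0.4381, -0.1381, 0.3876]
tool_rot: [0.951, -0.31, 0.003, 0.0]
force: [0.2, -0.0, 0.3]
finger_gap: 0.996
```

Call:
send_rows(
  commands=[
    {"delta_pos": [1.7,-1,-1],"yaw": 0},
    {"delta_pos": [1.7,-1,-1],"yaw": 0},
    {"delta_pos": [1.7,-1,-1],"yaw": 0},
    {"delta_pos": [0,0,0],"yaw": 0},
    {"delta_pos": [-5,3,0],"yaw": 0},
    {"delta_pos": [0,0,0],"yaw": 0},
  ],
)

```text
t: 8.68
tcp_pos: [0.4438, -0.1414, 0.3512]
tool_rot: [0.951, -0.31, 0.001, -0.0]
force: [0.4, -0.2, 0.6]
finger_gap: 1.0
```

```bash
python3 -c "from h import *;st()"
```

```text
t 8.68 tcp [ 0.4438 -0.1414  0.3512] jaw -126.14 z [ 1.5e-03  2.0e-04 -1.0e+00] F [ 0.4 -0.2  0.6] M [-0.   -0.02 -0.01] gap 1.0 q [-5.500e-01  1.700e-01  1.646e+00  1.000e-03  1.324e+00  1.652e+00]
```

The tilt is gone. Now a slow descent.

Call:
send_rows(
  commands=[
    {"delta_pos": [0,0,-1.6],"yaw": 0},
    {"delta_pos": [0,0,-1.6],"yaw": 0},
    {"delta_pos": [0,0,-1.6],"yaw": 0},
    {"delta_pos": [0,0,-1.6],"yaw": 0},
    {"delta_pos": [0,0,-1.6],"yaw": 0},
    {"delta_pos": [0,0,-1.6],"yaw": 0},
    {"delta_pos": [0,0,-1.6],"yaw": 0},
    {"delta_pos": [0,0,-1.6],"yaw": 0},
    {"delta_pos": [0,0,-1.6],"yaw": 0},
    {"delta_pos": [0,0,0],"yaw": 0},
  ],
)

```text
t: 9.93
tcp_pos: [0.4552, -0.1486, 0.2071]
tool_rot: [0.951, -0.31, 0.011, 0.002]
force: [-1.1, -0.2, -0.5]
finger_gap: 0.996
```

```bash
python3 -c "from h import *;st()"
```

```text
t 9.93 tcp [ 0.4552 -0.1486  0.2071] jaw -126.15 z [ 0.0189 -0.0105 -0.9998] F [-1.1 -0.2 -0.5] M [-0.02  0.01 -0.03] gap 0.996 q [-5.500e-01  3.600e-01  1.832e+00  1.000e-03  9.280e-01  1.651e+00]
```

Call:
send_rows(
  commands=[
    {"delta_pos": [1.2,-0.7,0],"yaw": 0},
    {"delta_pos": [1.2,-0.7,0],"yaw": 0},
    {"delta_pos": [1.2,-0.7,0],"yaw": 0},
    {"delta_pos": [0,0,0],"yaw": 0},
    {"delta_pos": [-5,3,0],"yaw": 0},
    {"delta_pos": [0,0,0],"yaw": 0},
    {"delta_pos": [0,0,0],"yaw": 0},
  ],
)

```text
t: 10.8
tcp_pos: [0.4447, -0.1418, 0.2089]
tool_rot: [0.951, -0.31, 0.013, 0.003]
force: [-0.7, -0.7, 0.2]
finger_gap: 1.0
```

Call:
send_rows(
  commands=[
    {"delta_pos": [1.5,-0.9,0],"yaw": 0},
    {"delta_pos": [1.5,-0.9,0],"yaw": 0},
    {"delta_pos": [1.5,-0.9,0],"yaw": 0},
    {"delta_pos": [0,0,0],"yaw": 0},
    {"delta_pos": [-5,3,0],"yaw": 0},
    {"delta_pos": [0,0,0],"yaw": 0},
    {"delta_pos": [0,0,0],"yaw": 0},
  ],
)

```text
t: 11.68
tcp_pos: [0.4406, -0.1394, 0.2093]
tool_rot: [0.951, -0.31, 0.012, 0.002]
force: [0.8, -1.2, 0.5]
finger_gap: 0.998
```

```bash
python3 -c "from h import *;st()"
```

```text
t 11.68 tcp [ 0.4406 -0.1394  0.2093] jaw -126.17 z [ 0.0216 -0.0121 -0.9997] F [ 0.8 -1.2  0.5] M [ 0.03 -0.03  0.02] gap 0.998 q [-5.500e-01  3.340e-01  1.870e+00  1.000e-03  9.130e-01  1.652e+00]
```

Call:
send_rows(
  commands=[
    {"delta_pos": [0,0,-1.2],"yaw": 0},
    {"delta_pos": [0,0,-1.2],"yaw": 0},
    {"delta_pos": [0,0,-1.2],"yaw": 0},
    {"delta_pos": [0,0,-1.2],"yaw": 0},
    {"delta_pos": [0,0,-1.2],"yaw": 0},
    {"delta_pos": [0,0,-1.2],"yaw": 0},
    {"delta_pos": [0,0,-1.2],"yaw": 0},
    {"delta_pos": [0,0,-1.2],"yaw": 0},
    {"delta_pos": [0,0,0],"yaw": 0},
  ],
)

```text
t: 12.8
tcp_pos: [0.4423, -0.1406, 0.1057]
tool_rot: [0.95, -0.311, 0.012, 0.002]
force: [-0.1, -0.7, 0.5]
finger_gap: 1.003
```

```bash
python3 -c "from h import *;st()"
```

```text
t 12.8 tcp [ 0.4423 -0.1406  0.1057] jaw -126.19 z [ 0.0217 -0.0122 -0.9997] F [-0.1 -0.7  0.5] M [ 0.01  0.04 -0.03] gap 1.003 q [-0.55   0.526  1.961  0.002  0.629  1.651]
```

Slow rows hold the tilt at 0.025 rad. Now the last 4 cm, then grip.

Call:
send_rows(
  commands=[
    {"delta_pos": [0.4,-0.25,-1],"yaw": 0},
    {"delta_pos": [0,0,-1],"yaw": 0},
    {"delta_pos": [0,0,-1],"yaw": 0},
    {"delta_pos": [0,0,-0.9],"yaw": 0},
    {"delta_pos": [0,0,0],"yaw": 0},
  ],
)

```text
t: 13.42
tcp_pos: [0.4473, -0.1437, 0.0643]
tool_rot: [0.95, -0.311, 0.013, 0.003]
force: [-0.4, -0.1, -0.2]
finger_gap: 0.995
```

Call:
send_rows(
  commands=[
    {"delta_pos": [0,0,0],"yaw": 0},
    {"delta_pos": [0,0,0],"yaw": 0},
    {"delta_pos": [0,0,0],"yaw": 0},
    {"delta_pos": [0,0,0],"yaw": 0},
    {"delta_pos": [0,0,0],"yaw": 0},
    {"delta_pos": [0,0,0],"yaw": 0},
  ],
  grip=1,
  force=60,
)

```text
t: 14.18
tcp_pos: [0.4475, -0.1437, 0.0651]
tool_rot: [0.95, -0.311, 0.014, 0.003]
force: [-0.9, 0.8, -1.5]
finger_gap: 0.434
```

```bash
python3 -c "from h import *;st()"
```

```text
t 14.18 tcp [ 0.4475 -0.1437  0.0651] jaw -126.19 z [ 0.0242 -0.0138 -0.9996] F [-0.9  0.8 -1.5] M [ 0.02  0.01 -0.01] gap 0.434 q [-0.55   0.614  1.972  0.002  0.527  1.651]
```

The grip is on the hub (gap 36.9 mm, about 38). The underside is 65 mm below the TCP, so home means TCP z of about 0.159. Now lift and carry.

Call:
send_rows(
  commands=[
    {"delta_pos": [0,0,3],"yaw": 0},
    {"delta_pos": [0,0,5],"yaw": 0},
    {"delta_pos": [0,0,5],"yaw": 0},
    {"delta_pos": [0,0,5],"yaw": 0},
    {"delta_pos": [0,0,5],"yaw": 0},
    {"delta_pos": [0.5,2,4],"yaw": 0},
    {"delta_pos": [1,4,1],"yaw": 0},
    {"delta_pos": [1,4,0],"yaw": 0},
    {"delta_pos": [1,4,0],"yaw": 0},
    {"delta_pos": [0,0,0],"yaw": 0},
  ],
)

```text
t: 15.42
tcp_pos: [0.4783, 0.0021, 0.3526]
tool_rot: [0.95, -0.312, 0.011, 0.002]
force: [-0.2, -0.5, -2.4]
finger_gap: 0.436
```

```bash
python3 -c "from h import *;st()"
```

```text
t 15.43 tcp [0.4783 0.0021 0.3526] jaw -126.36 z [ 0.0207 -0.0102 -0.9997] F [-0.2 -0.5 -2.4] M [-0.02  0.04 -0.01] gap 0.436 q [-0.226  0.18   1.629 -0.006  1.31   1.98 ]
```

Call:
send_rows(
  commands=[
    {"delta_pos": [0.7,3,0],"yaw": -0.02},
    {"delta_pos": [0.7,3,0],"yaw": -0.02},
    {"delta_pos": [0.7,3,0],"yaw": -0.02},
    {"delta_pos": [0.8,3,0],"yaw": 0},
    {"delta_pos": [0.8,2.8,0],"yaw": 0},
    {"delta_pos": [0,0,0],"yaw": 0},
    {"delta_pos": [0,0,0],"yaw": 0},
  ],
)

```text
t: 16.3
tcp_pos: [0.5129, 0.1485, 0.3485]
tool_rot: [0.939, -0.343, 0.008, 0.006]
force: [-0.1, 0.3, -2.7]
finger_gap: 0.435
```

```bash
python3 - <<'E'
from h import *
st()
s=manip.sense(); im=manip.snapshot('wrist'); t=manip.snapshot('top')
o=np.zeros((600,800,3),np.uint8); o[:300,:400]=cv2.resize(im,(400,300)); o[:,:]=o
o[:400,400:]=cv2.resize(t[155:255,140:240],(400,400),interpolation=cv2.INTER_CUBIC)
cv2.imwrite('pics/w5.png',o); cv2.imwrite('pics/w5w.png',im); cv2.imwrite('pics/w5t.png',t)
E
```

```text
t 16.3 tcp [0.5129 0.1485 0.3485] jaw -130.17 z [ 0.0103 -0.0169 -0.9998] F [-0.1  0.3 -2.7] M [0.   0.01 0.01] gap 0.435 q [ 0.082  0.279  1.504 -0.018  1.349  2.358]
```

View pics/w5.png

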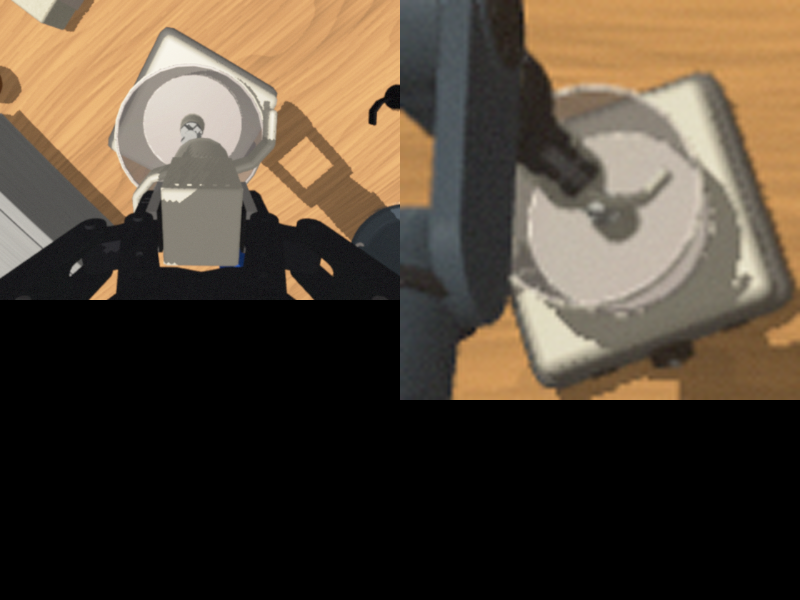

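The wrist view shows the gripped hub, and the shaft top is still visible at about (269,179) full-frame. I'll compare that with my estimate in an enlarged crop, with the projected estimate marked.

```bash
python3 - <<'E'
from h import *
s=manip.sense(); p=proj('wrist',[[.5193,.1605,.168]],s)[0]; print(p)
im=cv2.imread('pics/w5w.png'); u0,v0=int(p[0])-20,int(p[1])-20
c=cv2.resize(im[v0:v0+40,u0:u0+40],(600,600),interpolation=cv2.INTER_CUBIC)
c=cv2.convertScaleAbs(c,alpha=1.6,beta=-80); q=((p-[u0,v0]+.5)*15).astype(int); cv2.drawMarker(c,tuple(int(x) for x in q),(0,0,255),0,20,1)
cv2.imwrite('pics/w5d.png',c); print(u0,v0,q)
E
```

```text
[266.67833601 190.38467177]
246 170 [317 313]
```

View pics/w5d.png

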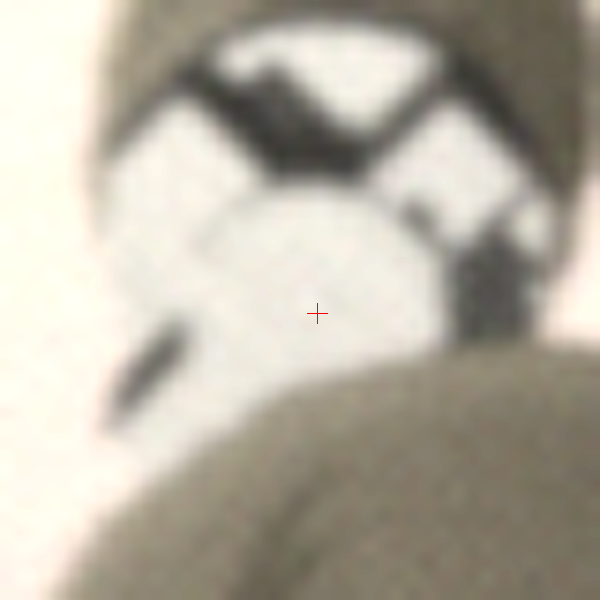

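My estimate lands on the shaft centre (about (315,313) in the crop), so it's confirmed. I'll centre and lower slowly.

Call:
send_rows(
  commands=[
    {"delta_pos": [0.6,1.2,0],"yaw": 0},
    {"delta_pos": [0,0,-1],"yaw": 0},
    {"delta_pos": [0,0,-1],"yaw": 0},
    {"delta_pos": [0,0,-1],"yaw": 0},
    {"delta_pos": [0,0,-1],"yaw": 0},
    {"delta_pos": [0,0,-1],"yaw": 0},
    {"delta_pos": [0,0,-1],"yaw": 0},
    {"delta_pos": [0,0,0],"yaw": 0},
    {"delta_pos": [0,0,0],"yaw": 0},
  ],
)

```text
t: 17.52
tcp_pos: [0.5188, 0.1593, 0.2836]
tool_rot: [0.939, -0.345, 0.007, 0.007]
force: [-0.5, -0.3, -1.7]
finger_gap: 0.44
```

```bash
python3 -c "from h import *;st()"
```

```text
t 17.52 tcp [0.5188 0.1593 0.2836] jaw -130.36 z [ 0.0086 -0.0172 -0.9998] F [-0.5 -0.3 -1.7] M [ 0.02  0.05 -0.05] gap 0.44 q [ 0.102  0.355  1.578 -0.019  1.202  2.384]
```

Call:
send_rows(
  commands=[
    {"delta_pos": [0.2,0.1,-0.9],"yaw": 0},
    {"delta_pos": [0,0,-0.9],"yaw": 0},
    {"delta_pos": [0,0,-0.9],"yaw": 0},
    {"delta_pos": [0,0,-0.9],"yaw": 0},
    {"delta_pos": [0,0,-0.9],"yaw": 0},
    {"delta_pos": [0,0,-0.9],"yaw": 0},
    {"delta_pos": [0,0,-0.8],"yaw": 0},
    {"delta_pos": [0,0,0],"yaw": 0},
  ],
)

```text
t: 18.52
tcp_pos: [0.521, 0.1604, 0.2173]
tool_rot: [0.939, -0.345, 0.007, 0.006]
force: [-1.3, 0.6, -1.6]
finger_gap: 0.439
```

```bash
python3 -c "from h import *;st()"
```

```text
t 18.52 tcp [0.521  0.1604 0.2173] jaw -130.36 z [ 0.009  -0.0171 -0.9998] F [-1.3  0.6 -1.6] M [-0.03 -0.01  0.02] gap 0.439 q [ 0.104  0.437  1.652 -0.021  1.046  2.389]
```

Right on target, with no contact yet. I'll step down in small rows, watching the force.

Call:
send_rows(
  commands=[
    {"delta_pos": [0,0,-0.5],"yaw": 0},
    {"delta_pos": [0,0,-0.5],"yaw": 0},
    {"delta_pos": [0,0,-0.5],"yaw": 0},
  ],
)

```text
t: 18.9
tcp_pos: [0.5219, 0.1605, 0.2023]
tool_rot: [0.939, -0.345, 0.008, 0.006]
force: [-0.3, -0.3, -1.3]
finger_gap: 0.437
```

Call:
send_rows(
  commands=[
    {"delta_pos": [0,0,-0.5],"yaw": 0},
    {"delta_pos": [0,0,-0.5],"yaw": 0},
  ],
)

```text
t: 19.15
tcp_pos: [0.5217, 0.1602, 0.1918]
tool_rot: [0.939, -0.345, 0.008, 0.006]
force: [-0.1, -0.9, -0.8]
finger_gap: 0.438
```

Call:
send_rows(
  commands=[
    {"delta_pos": [0,0,-0.4],"yaw": 0},
    {"delta_pos": [0,0,-0.4],"yaw": 0},
  ],
)

```text
t: 19.4
tcp_pos: [0.5213, 0.1599, 0.183]
tool_rot: [0.939, -0.345, 0.008, 0.007]
force: [-0.4, -1.1, -0.9]
finger_gap: 0.435
```

The column is inside the bore with no resistance. Next is the rib level (TCP about 0.175).

Call:
send_rows(
  commands=[
    {"delta_pos": [0,0,-0.3],"yaw": 0},
    {"delta_pos": [0,0,-0.3],"yaw": 0},
  ],
)

```text
t: 19.65
tcp_pos: [0.5212, 0.1599, 0.1765]
tool_rot: [0.939, -0.345, 0.008, 0.007]
force: [-0.3, -1.7, -1.7]
finger_gap: 0.439
```

Call:
send_rows(
  commands=[
    {"delta_pos": [0,0,-0.3],"yaw": 0},
    {"delta_pos": [0,0,-0.3],"yaw": 0},
  ],
)

```text
t: 19.9
tcp_pos: [0.5212, 0.1599, 0.1702]
tool_rot: [0.939, -0.345, 0.008, 0.007]
force: [-1.1, -1.4, -1.4]
finger_gap: 0.44
```

Past the rib level without resistance, so the keys have dropped between the ribs. Going on down to the ceiling.

Call:
send_rows(
  commands=[
    {"delta_pos": [0,0,-0.3],"yaw": 0},
    {"delta_pos": [0,0,-0.3],"yaw": 0},
  ],
)

```text
t: 20.15
tcp_pos: [0.5213, 0.1599, 0.1638]
tool_rot: [0.939, -0.345, 0.008, 0.007]
force: [-0.6, 0.0, -0.7]
finger_gap: 0.436
```

Call:
send_rows(
  commands=[
    {"delta_pos": [0,0,-0.2],"yaw": 0},
    {"delta_pos": [0,0,-0.2],"yaw": 0},
  ],
)

```text
t: 20.4
tcp_pos: [0.5213, 0.1598, 0.1595]
tool_rot: [0.939, -0.345, 0.008, 0.007]
force: [-0.2, -0.5, -2.0]
finger_gap: 0.437
```

Call:
send_rows(
  commands=[
    {"delta_pos": [0,0,-0.2],"yaw": 0},
  ],
)

```text
t: 20.52
tcp_pos: [0.5214, 0.1599, 0.1587]
tool_rot: [0.939, -0.345, 0.008, 0.007]
force: [-6.7, -2.4, 18.3]
finger_gap: 0.438
```

Firm stop at TCP z 0.1587 with 18 N upward, which matches the predicted home height of 0.159. I'll repeat a steady press.

Call:
send_rows(
  commands=[
    {"delta_pos": [-0.05,0,-0.2],"yaw": 0},
    {"delta_pos": [-0.05,0,-0.25],"yaw": 0},
    {"delta_pos": [0,0,-0.25],"yaw": 0},
  ],
)

```text
t: 20.9
tcp_pos: [0.5214, 0.1598, 0.1587]
tool_rot: [0.939, -0.344, 0.01, 0.006]
force: [-5.1, -1.4, 15.7]
finger_gap: 0.434
```

```bash
python3 - <<'E'
from h import *
st()
im=manip.snapshot('wrist'); t=manip.snapshot('top'); st()
for i in range(4): manip.snapshot('side')
st()
o=np.zeros((420,800,3),np.uint8); o[:300,:400]=cv2.resize(im,(400,300))
o[:400,400:]=cv2.resize(t[155:255,140:240],(400,400),interpolation=cv2.INTER_CUBIC)
cv2.imwrite('pics/w6.png',o)
E
```

```text
t 20.9 tcp [0.5214 0.1598 0.1587] jaw -130.29 z [ 0.0147 -0.0191 -0.9997] F [-5.1 -1.4 15.7] M [-0.38  1.09 -0.05] gap 0.434 q [ 0.104  0.518  1.71  -0.026  0.901  2.394]
t 21.0 tcp [0.5214 0.1598 0.1588] jaw -130.29 z [ 0.0148 -0.0191 -0.9997] F [-4.4 -0.9 15.4] M [-0.37  0.95 -0.12] gap 0.434 q [ 0.104  0.518  1.711 -0.026  0.901  2.394]
t 21.2 tcp [0.5214 0.1598 0.1588] jaw -130.29 z [ 0.0148 -0.0191 -0.9997] F [-4.2 -1.2 15.3] M [-0.37  0.96 -0.03] gap 0.438 q [ 0.104  0.518  1.711 -0.026  0.901  2.394]
```

View pics/w6.png

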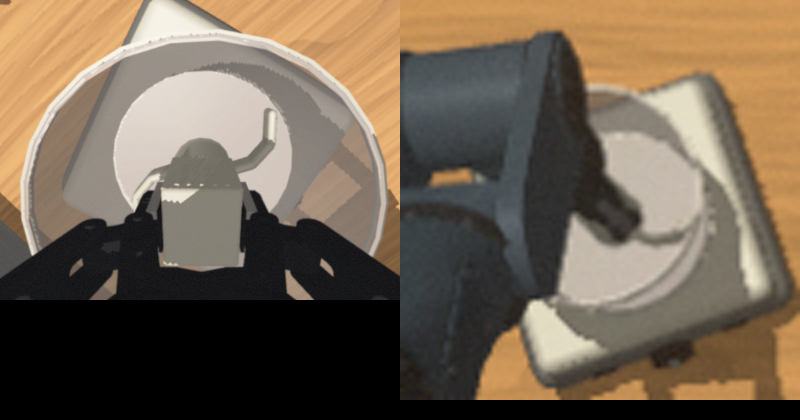

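The paddles lie flat in the bowl, the hub is gripped, and the 15 N down-press is steady over 0.3 s. Handing in.

```bash
python3 -c "
from h import *
manip.sign_off(); st()"
```

```text
the job is handed in; nothing more can be done
the job is handed in; nothing more can be done
```

The dough blade is fully home on the drive shaft. I handed the job in at about 21 s with the gripper still holding its hub and pressing it down.

- **Right blade:** I picked the white one with thin paddles, confirmed in a wrist-camera close-up. I never touched the chopping blade or the black and blue look-alikes.
- **Fit:** I set the blade angle from a picture of the shaft's ribs (about 5.5°, so keys near 50°). The keys went past rib level with no resistance, so no searching turn was needed. It met a firm stop at tool height 0.1587 m, where 0.159 m was predicted, which puts the underside about 74 mm below the shaft's end.
- **Last readings:** The press was steady at about 15 N over the last 0.3 s, and the highest force I read was 18 N. The gripper closed to about 37 mm on the 38 mm hub. The tool was tilted about 0.024 rad (limit 0.06), and I put the blade itself nearer 0.01 to 0.02.
- **Side force:** A sideways force of 4 to 5 N remains, which suggests the tool is about 1 mm off the shaft's axis (limit 4 mm).
- **What went wrong:** My first move was refused because I left out the yaw value. Fast descents also tilted the tool by up to 0.05 rad; I corrected that before gripping, which took about 8 s. In the views I had, nothing else on the board moved, but I did not recheck each item's position at the end.

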